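# Slide the toaster's control panel into the corner of the tilted repair tray

## Task

Pick up the mustard-yellow toaster control panel by its black knob and lower it onto the white tilted tray, its long sides parallel to the tray's lower stop on the robot's side. Let go while it is down at the tray but still a few centimetres clear of both blue stops, so that it slides home by itself and comes to rest flat in the low corner, snug against both stops. Leave the grey panel and the spray can where they are.

Things in the scene. Friction and masses are not known exactly. Their poses are not given: they have to be found in the camera images.
- yellow_mid (a point): Mustard-yellow panel, knob up: plate 70 (x) by 100 (y) by 5 mm, 0.16 kg, red dial arc and lamp (37 mm along +y, top 12 mm above the underside). Fixed black bar knob at its centre, 36 mm along x, 16 mm across y (grip across y), top 39 mm above the underside; round skirt at its foot up to 9 mm. Point: panel centre, 20 mm above its underside; z out of the face. Half a turn about z fits as well.
- tray: White slick fixed tray, 25 deg slope down to one corner; blue stops 10 mm high, 8 mm thick on both low edges. Origin: inner low corner, on the surface between the stops; z its normal. It reaches 180 mm along +x (uphill, away from robot) and 190 along -y (uphill, robot's right); stops at x = 0 and y = 0. Panel slides by itself. Home: panel centre x 35, y -50 mm, 100 mm sides along tray y.
- grey_mid (a point): A grey control panel of another appliance, the same shape and size as the yellow one but with a white dial arc and a green lamp, lying on the table knob up. A bystander. This point is at its centre, 20 mm above its underside.
- can_mid (a point): A white and red spray can standing on the table, 52 mm across and 145 mm tall. A bystander. This point is on its axis, 72 mm above its foot.
There are look-alikes about, which are no part of the job. Of the things like the part that bears yellow_mid, leave any that is purple; of the rest the smaller one is meant.

How it is judged (in metres and radians):
On the way, in this order (a step that is already met when the one before it is completed fails the run):
1. the yellow panel is held clear of the table (height (world z) of yellow_mid above 0.06 m and contact force between the fingers and yellow above 0.5 N), for 0.1 s.
2. the yellow panel is let go over the tray's surface, its centre point no more than 65 mm above the surface and its plate still more than 8 mm away from each stop (contact force between the fingers and yellow below 0.05 N and x of yellow_mid in the frame of tray between 0.043 and 0.18 m and y of yellow_mid in the frame of tray between -0.19 and -0.058 m and z of yellow_mid in the frame of tray between 0 and 0.065 m).
At the end, for the whole second after the job is handed in: The yellow panel lies still, knob up, flat on the tray within 10 degrees, its long sides along the stop on the robot's side (either way round) within 10 degrees, its centre within 10 mm of its place in the low corner against both stops (x of yellow_mid in the frame of tray between 0.025 and 0.045 m and y of yellow_mid in the frame of tray between -0.06 and -0.04 m and z of yellow_mid in the frame of tray between 0.012 and 0.03 m and angle between the x axis of yellow_mid and the x axis of tray, either way round below 0.175 rad and angle between the z axis of yellow_mid and the z axis of tray, either way round below 0.175 rad and linear speed of yellow below 0.02 m/s); the robot touches nothing.
It fails at once if the grey panel is moved more than 30 mm (distance of grey_mid from where it was at the start of the episode above 0.03 m).
It fails at once if the spray can is moved or tipped more than 30 mm (distance of can_mid from where it was at the start of the episode above 0.03 m).
It also fails if it takes over 38 s, if anything falls off the work surface, if the arm or the gripper's body presses on something with over 40 N, if the wrist force passes 120 N, or if a joint passes its speed limit or range.

## Robot

A 6-joint arm with a two-finger parallel gripper is mounted at the origin on the work surface. World frame = base frame: x ahead of the robot, y to its left, z up, the work surface at z = 0. Lengths are in mm, angles in rad, forces in N, time in s.
With the tool pointing down it reaches from about 375 to 925 mm from the base axis. Payload 5.7 kg.
Tool frame: the origin (TCP) lies at the very end of the fingers, on their centre line; the grasp point (between the pads) lies hold_point_z behind it (hold_point_z is the distance from the TCP to the grasp point, in mm); z points along the fingers, y is the direction in which the jaws open and shut (so a half turn about z gives the same grasp; the last joint's range is limited). The gripper opens to 85 mm and grips with 20 to 120 N. Pads are 22 mm wide; open, the fingers measure 114 mm over their backs; the gripper's body (76 mm by 85 mm) begins 54 mm behind the grasp point. The pads swing forward as they close: fully open they stand 13 mm farther back than shut.
Start: joints at [1.223, 0.359, 1.51, -0, 1.272, -0.115], TCP at [138.416, 583.782, 207.267] pointing down, gripper open.
Joint ranges: [-2.97, 2.97], [-1.01, 2.36], [0.21, 2.38], [-0.96, 4.11], [0.2, 2.71], [-2.98, 2.98]. Speed limits (rad/s): [2.39, 2.39, 3.14, 3.14, 3.14, 3.14].

## Interface

Orientations are given as a 3x3 rotation matrix whose columns are the frame's x, y, z axes.
In Python, from workcell import * gives the robot as it stands. The module is installed in compiled form; this text tells all that it offers. Calls block until the motion is done:
- move_pose(position, orientation): joint-space move of the TCP to a pose.
- move_straight(position, frame=None, v=150, f_stop=None): straight line of the TCP; frame=None keeps the orientation; v is the mean speed in mm/s. With f_stop (N) it stops when the force on the tool has changed by that much, and returns True; else False.
- move_j(angles): joint-space move.
- release() and clamp(): open the fingers fully, or close them until they stop; the grip force is fixed at half the most.
- dwell(seconds).
- solve_ik(position, orientation): joint angles nearest the present ones, or None.
- grab_frame(name): name is "side" or "top"; returns the picture (420x560x3 uint8, red, green, blue); there is no depth.
- camera_info(name): a dict with "intrinsics" (3x3 intrinsics, pixels), "eye" and "rotation" of the camera in the world. Camera axes: x right, y up, looking along -z (the intrinsics and any distortion apply to the point x, -y, -z); pixel columns grow to the right and rows downward; lengths in mm; the calibration is good to about 2 mm. A picture is of the moment at which its call begins. camera_info takes no time and is no camera call.
A pose or a line that the arm cannot do raises PlanningError and nothing moves.
- hand_in(): hands the job in, once; it reports no verdict.
Readings, each from a call of its own:
- read_time(): time.
- read_qpos(): joint angles.
- read_qd(): joint speeds.
- read_effort(): joint torques, N m.
- read_position(): TCP position.
- read_eef_rot(): TCP orientation.
- read_force(): force on the tool from outside, world axes, zero at the start.
- read_wrist_torque(): the same for the moment, N m.
- read_grip_width(): finger opening in mm.
Only numpy, scipy, OpenCV 4.12 (cv2) and the standard library are available. Lean on these libraries where they do the work, as an engineer would, in place of code of your own. Each camera call takes 0.05 s, during which the arm holds its last target. There are 200 camera calls.

## Working session

There is one attempt and no reset: what is moved stays moved. The work goes in short steps, each a Python script; the robot and the scene stay as the last script left them, time stands still between calls to the robot, and variables do not carry over. Pictures are saved under pics/ and viewed, about 8 in all and at most 12, crops included, and the job is handed in when it is done.

```bash
mkdir -p pics
python3 - <<'E'
from workcell import *
import cv2
for n in("top","side"):
    cv2.imwrite(f"pics/{n}0.png",grab_frame(n)[:,:,::-1]); c=camera_info(n); print(n,c)
print(read_time(),read_eef_rot())
try: print(hold_point_z)
except Exception as e: print(e)
E
```

```text
top {'intrinsics': array([[454.68320735,   0.        , 282.3494051 ],
       [  0.        , 454.68320735, 207.82241205],
       [  0.        ,   0.        ,   1.        ]]), 'eye': array([405.08360347,  65.4165056 , 937.51312254]), 'rotation': array([[-0.01059503,  0.98935606, -0.14512866],
       [-0.99992429, -0.01139099, -0.00465462],
       [-0.00625824,  0.14506836,  0.98940184]])}
side {'intrinsics': array([[421.95520505,   0.        , 276.7754809 ],
       [  0.        , 421.95520505, 209.35868191],
       [  0.        ,   0.        ,   1.        ]]), 'eye': array([ 284.85336602, -299.23851333,  591.00939737]), 'rotation': array([[ 0.85589181,  0.37858419, -0.35231127],
       [-0.5168822 ,  0.64834828, -0.55899669],
       [ 0.0167931 ,  0.66054411,  0.75059941]])}
0.1 [[-9.73018659e-01  2.30725747e-01 -5.65397033e-04]
 [ 2.30726360e-01  9.73017434e-01 -1.55531191e-03]
 [ 1.91290668e-04 -1.64379951e-03 -9.99998631e-01]]
18.700000000000003
```

View pics/top0.png

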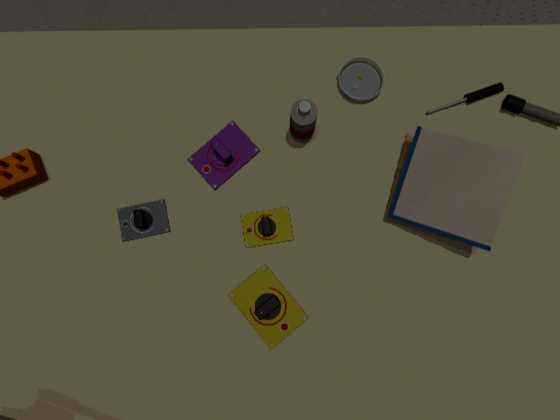

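View pics/side0.png

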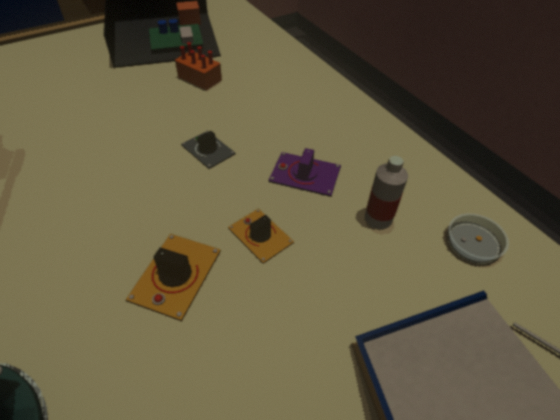

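The side camera sees the tray's low corner at about (357,340), and the top camera sees it at about (391,210). 

Candidates, as pixels in the top view:
- small yellow panel (267,227)
- large yellow panel (268,306)
- purple panel (223,155)
- grey panel (144,220)

I choose the smaller yellow one at (267,227). Next I'll measure it and check crops of the panel and the tray.

```bash
cat > h.py <<'E'
import numpy as np, cv2
from workcell import *
def ray(n,p):
    c=camera_info(n);K=np.array(c["intrinsics"]);d=np.linalg.solve(K,[p[0],p[1],1]);
    return np.array(c["eye"]),np.array(c["rotation"])@(d*[1,-1,-1])
def onz(n,p,z):
    e,d=ray(n,p);return e+d*(z-e[2])/d[2]
def proj(n,P):
    c=camera_info(n);q=(np.asarray(P)-c["eye"])@np.array(c["rotation"])*[1,-1,-1]
    q=q@np.array(c["intrinsics"]).T;return q[...,:2]/q[...,2:]
def tri(pt,ps):
    (e,d),(f,g)=ray("top",pt),ray("side",ps)
    d,g=d/np.linalg.norm(d),g/np.linalg.norm(g)
    A,B=np.eye(3)-np.outer(d,d),np.eye(3)-np.outer(g,g)
    P=np.linalg.solve(A+B,A@e+B@f);return P,np.linalg.norm(A@(P-e))*2
E
python3 - <<'E'
from h import *
ims={n:cv2.imread(f"pics/{n}0.png") for n in("top","side")}
for n in ims:
    h=cv2.cvtColor(ims[n],cv2.COLOR_BGR2HSV)
    m=cv2.inRange(h,(12,170,90),(32,255,255))
    for c in cv2.findContours(m,0,2)[0]:
        if cv2.contourArea(c)<500: continue
        q=cv2.boxPoints(cv2.minAreaRect(c)) if n=="top" else cv2.approxPolyDP(cv2.convexHull(c),6,True)[:,0]
        P=np.array([onz(n,p,5) for p in q.astype(float)])
        print(n,q.round(1).tolist(),P.mean(0).round(1),[np.linalg.norm(P[i]-P[i-1]).round(1) for i in range(len(P))],[np.degrees(np.arctan2(*(P[i]-P[i-1])[1::-1])).round(1) for i in range(len(P))])
t=cv2.resize(ims["top"][115:260,375:535],None,fx=4.9,fy=4.1,interpolation=2)
cv2.imwrite("pics/t.png",cv2.convertScaleAbs(t,alpha=1.5))
s=cv2.resize(ims["side"][280:420,340:560],None,fx=3.5,fy=3.5,interpolation=2)
cv2.imwrite("pics/s.png",cv2.convertScaleAbs(s,alpha=1.5))
s=cv2.resize(ims["top"][190:270,220:320],None,fx=5,fy=5,interpolation=2)
cv2.imwrite("pics/p.png",cv2.convertScaleAbs(s,alpha=1.5))
E
```

```text
top [[226.89999389648438, 294.6000061035156], [264.29998779296875, 264.1000061035156], [308.3999938964844, 318.20001220703125], [271.0, 348.6000061035156]] [342.7 101.7   5. ] [np.float64(138.2), np.float64(96.8), np.float64(139.4), np.float64(95.2)] [np.float64(39.7), np.float64(-51.5), np.float64(-141.0), np.float64(127.8)]
top [[240.3000030517578, 215.0], [287.3999938964844, 206.8000030517578], [292.8999938964844, 238.8000030517578], [245.8000030517578, 246.89999389648438]] [502.7 102.7   5. ] [np.float64(67.1), np.float64(99.0), np.float64(67.2), np.float64(97.9)] [np.float64(9.9), np.float64(-80.7), np.float64(-170.9), np.float64(99.2)]
side [[174, 236], [218, 250], [181, 318], [127, 299]] [346.6 100.7   5. ] [np.float64(134.5), np.float64(84.4), np.float64(133.4), np.float64(93.4)] [np.float64(35.8), np.float64(-51.2), np.float64(-140.3), np.float64(129.4)]
side [[290, 243], [260, 259], [231, 229], [242, 219], [271, 222]] [502.5 103.9   5. ] [np.float64(57.3), np.float64(61.3), np.float64(82.8), np.float64(29.7), np.float64(52.9)] [np.float64(-85.6), np.float64(-177.4), np.float64(98.7), np.float64(21.0), np.float64(-38.0)]
```

View pics/t.png

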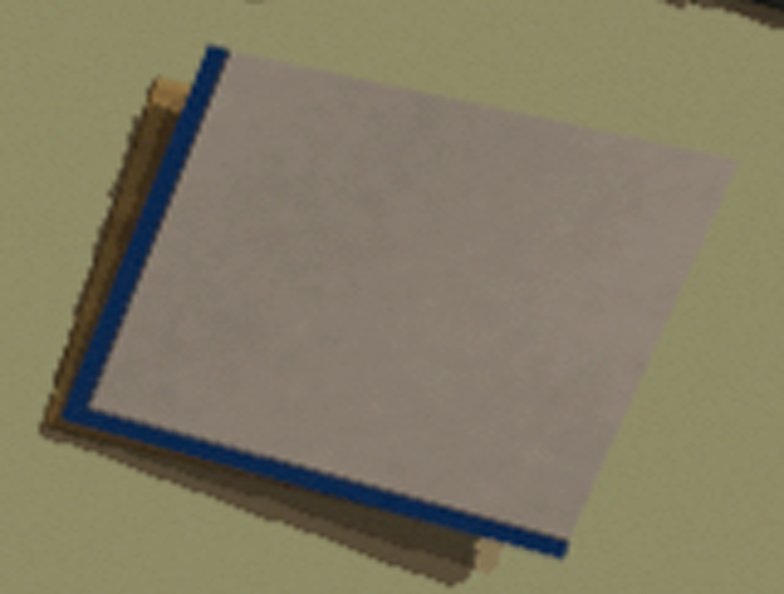

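View pics/s.png

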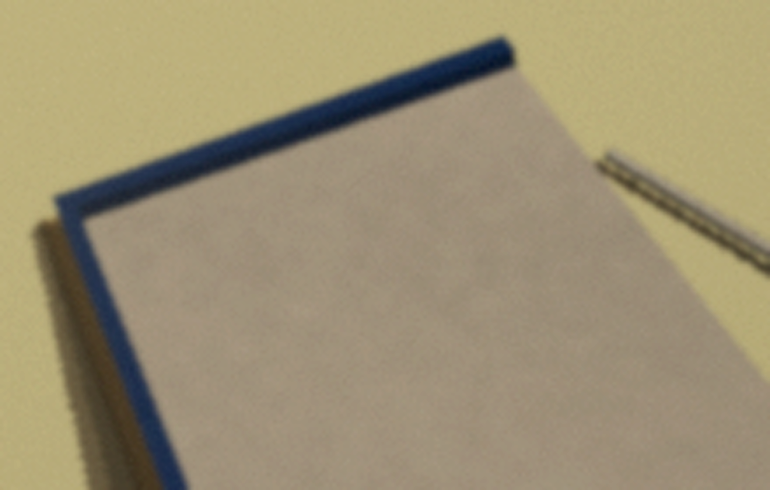

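View pics/p.png

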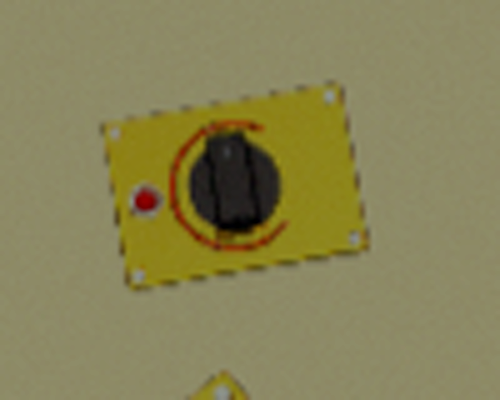

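The panel crop shows the small yellow panel with its knob at crop (233,180) and its lamp on the left, which is the +y side. It measures 98 x 67 mm, so it is the right one. 

Both tray crops show the blue stops, with the inner low corner at top-crop (92,408) and side-crop (85,218). I'll fit the tray pose from the corners in both views.

Run:
```python
from h import *
from scipy.optimize import least_squares
from scipy.spatial.transform import Rotation as R
T=[((0,0,0),(92,408)),((180,0,0),(230,52)),((0,-190,0),(570,540)),((180,-190,0),(737,160)),((-8,8,10),(62,418)),((180,8,10),(208,45)),((-8,-190,10),(565,558))]
S=[((0,0,0),(85,218)),((180,0,0),(515,68)),((-8,8,10),(55,198)),((180,8,10),(502,37))]
M=np.array([a for a,_ in T+S],float)
pt=np.array([b for _,b in T])/[4.9,4.1]+[375,115]-.4; ps=np.array([b for _,b in S])/3.5+[340,280]-.4
def res(v):
    r=R.from_rotvec(v[:3]).as_matrix();P=M@r.T+v[3:]
    return np.r_[(proj("top",P[:7])-pt).ravel(),(proj("side",P[7:])-ps).ravel(),(np.degrees(np.arccos(r[2,2]))-25)*2]
s=least_squares(res,[0,0,-.3,460,-160,30],loss="soft_l1")
r=R.from_rotvec(s.x[:3]).as_matrix()
print(res(s.x).round(1),r.round(4),s.x[3:])
np.savez("tray.npz",r=r,o=s.x[3:])
print("slope dir in tray",(r.T@[0,0,-1]).round(3))
e=[tri(pt[i],ps[j]) for i,j in((0,0),(1,1),(4,2),(5,3))]; print(e)
# knob top centre (267,227 in top)
ims={n:cv2.imread(f"pics/{n}0.png") for n in("top","side")}
print(onz("top",(220+228/5,190+178/5),39),proj("top",[502.7,102.7,39]),proj("top",[502.7,102.7,5]))
for z,l in((72,"can"),):
    print(onz("top",(303,132),10),onz("side",(380,222),3))
```

```text
[-0.6 -0.5  0.3 -0.9  0.1 -0.1  0.9 -0.6 -0.4 -0.2  0.1 -0.8 -0.2  0.2
 -1.3  1.3  0.   0.1 -1.5  0.1 -0.   0.  -0.2] [[ 0.911   0.3735 -0.175 ]
 [-0.2865  0.8782  0.3831]
 [ 0.2968 -0.2989  0.907 ]] [ 524.34982314 -152.9384945    27.16758124]
slope dir in tray [-0.297  0.299 -0.907]
[(array([ 523.52007916, -153.32091959,   32.85593369]), np.float64(2.397631380784845)), (array([ 686.81534178, -204.15485982,   81.57863444]), np.float64(1.5473272408799172)), (array([ 518.58955262, -140.72903313,   32.93088004]), np.float64(2.0655912244110093)), (array([ 688.06997231, -193.4823238 ,   88.3295926 ]), np.float64(1.3792576936222225))]
[501.57497734 103.29071898  39.        ] [265.89428711 225.0332117 ] [266.5883239  226.80880566]
[702.53429968  24.43563241  10.        ] [707.1669235   17.77594555   3.        ]
```

Run:
```python
from h import *
a=np.radians(99.4); y=np.array([np.cos(a),np.sin(a),0]); z=np.array([0,0,-1.]); Rg=np.c_[np.cross(y,z),y,z]
p=np.array([502.3,103,14.])
t=np.load("tray.npz");r,o=t["r"],t["o"]
for s in(1,-1):
    Rp=np.c_[np.cross(s*r[:,1],-r[:,2]),s*r[:,1],-r[:,2]]
    print(s,solve_ik(o+r@[72,-80,14],Rp),solve_ik(o+r@[72,-80,110],Rp))
print(solve_ik(p,Rg))
move_pose(p+[0,0,90],Rg); move_straight(p,v=120); print(read_force())
clamp(); print(read_grip_width(),read_position())
move_straight(p+[0,0,160],v=150); print(read_force(),read_grip_width(),read_time(),read_qpos())
for n in("top","side"): cv2.imwrite(f"pics/{n}1.png",grab_frame(n)[:,:,::-1])
a,b=[cv2.imread(f"pics/{n}1.png") for n in("top","side")]
cv2.imwrite("pics/l.png",cv2.convertScaleAbs(np.hstack([a[100:400,150:550],b[0:300,100:500]]),alpha=1.5))
```

```text
1 [-0.3147139   0.42420151  1.90011494 -0.58679811  0.59455038 -1.07742186] [-0.25088244  0.26494511  1.86223975 -0.47937401  0.79019185 -1.16576459]
-1 [-0.3147139   0.42420151  1.90011494 -0.58679811  0.59455038  2.06417079] [-0.25088244  0.26494511  1.86223975 -0.47937401  0.79019185  1.97582807]
[ 6.74723149e-02  4.98732281e-01  1.88690384e+00 -4.44089210e-16
  7.55956534e-01 -1.66738496e+00]
[ 0.67107312  0.14623016 -0.57377732]
10.529309453753106 [502.44610171 103.00809971  14.40737431]
[ 0.68420944 -1.24866546 -1.31700338] 10.540075974061665 5.1417 [ 6.74705597e-02  2.70061030e-01  1.73921406e+00 -1.04196411e-05
  1.13422549e+00 -1.66739852e+00]
```

View pics/l.png

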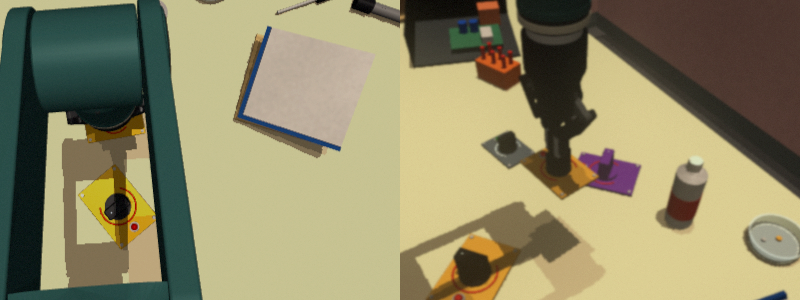

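The panel is held roughly level at side-crop (560,172), with about 1.3–1.6 N of weight on the wrist. Next I'll move it above the tray, tilted to match, and look from there.

Run:
```python
from h import *
t=np.load("tray.npz");r,o=t["r"],t["o"]
Rp=np.c_[np.cross(r[:,1],-r[:,2]),r[:,1],-r[:,2]]
move_pose(o+r@[72,-80,110],Rp); print(read_grip_width(),read_time())
move_straight(o+r@[72,-80,45],v=120); print(read_force(),read_position(),read_time())
for n in("top","side"): cv2.imwrite(f"pics/{n}2.png",grab_frame(n)[:,:,::-1])
a,b=[cv2.imread(f"pics/{n}2.png") for n in("top","side")]
cv2.imwrite("pics/l2.png",cv2.convertScaleAbs(np.hstack([a[100:400,260:560],b[120:420,260:560]]),alpha=1.5))
```

```text
10.255910777532646 6.3583
[ 0.37090162 -1.16003035 -1.61595651] [ 552.44347182 -226.32770023  113.47515074] 7.05
```

View pics/l2.png

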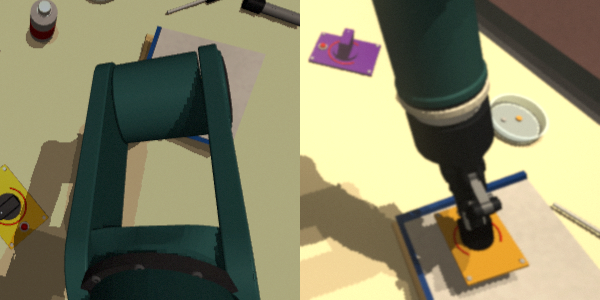

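The side view shows the panel parallel to the stops and well clear of both. I'll lower it to contact and release.

Run:
```python
from h import *
t=np.load("tray.npz");r,o=t["r"],t["o"]
hit=move_straight(o+r@[72,-80,8],v=25,f_stop=4)
print(hit,r.T@(read_position()-o),read_force(),read_time())
if hit:
    release(); dwell(.4); print(read_grip_width(),read_force())
    move_straight(read_position()+r[:,2]*90,v=120)
    move_j([1.2,0.27,1.74,0,1.13,-1.2]); print(read_time())
    for n in("top","side"): cv2.imwrite(f"pics/{n}3.png",grab_frame(n)[:,:,::-1])
    a,b=[cv2.imread(f"pics/{n}3.png") for n in("top","side")]
    cv2.imwrite("pics/l3.png",cv2.convertScaleAbs(np.hstack([a[100:400,120:560],b[120:420,200:560]]),alpha=1.5))
```

```text
True [ 71.81735715 -79.99451768  12.65787874] [-0.43471366  1.04856872  3.6957674 ] 8.3167
85.01174871746458 [-0.36152559 -0.15549402 -0.186918  ]
13.1583
```

View pics/l3.png

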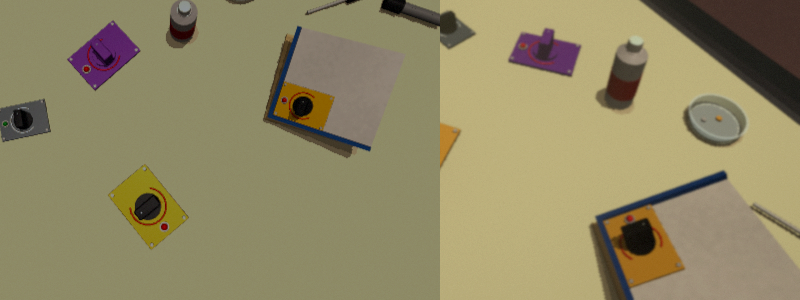

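The panel sits in the low corner, against both stops (top crop (304,107), side crop (645,245)). I'll do one numeric check, then hand in.

Run:
```python
from h import *
t=np.load("tray.npz");r,o=t["r"],t["o"]
im=cv2.imread("pics/top3.png");m=cv2.inRange(cv2.cvtColor(im,cv2.COLOR_BGR2HSV),(12,150,80),(32,255,255));m[:,:370]=0;m[:160]=0
c=max(cv2.findContours(m,0,2)[0],key=cv2.contourArea)
q=cv2.approxPolyDP(cv2.convexHull(c),5,True)[:,0].astype(float)
for p in q:
    e,d=ray("top",p);k=((o-e)@r[:,2]+5)/(d@r[:,2]);print((r.T@(e+k*d-o)).round(1))
hand_in()
```

```text
[ 67.4 -99.5   5. ]
[  2.2 -98.4   5. ]
[ 2.4 -2.5  5. ]
[67.1 -2.   5. ]
the job is handed in; nothing more can be done
```

The yellow panel slid home into the tray's low corner, and I handed the job in. I picked the smaller yellow panel by its knob and lifted it. Then I tilted it to match the tray and lowered it until it touched the surface. I let go with its centre at about tray x 72, y -80 mm, roughly 30–37 mm clear of the two stops.

**Last check:** in the top view the plate spans about x 2–67 and y -99 to -2 mm in the tray frame. Its centre is near (35, -51) against the target (35, -50), and its sides are parallel to the stops within about 1°. The arm was well clear of everything, and the grey panel and spray can looked undisturbed. The clock read about 13 s of the 38 s allowed.

**Disagreements:**
- **Tray height:** the pose fit put the low corner 5–6 mm lower than a direct two-view estimate. Stopping on contact made this harmless.
- **Grip reading:** the fingers read about 10.5 mm on the knob, which should be 16 mm across. The hold was still secure.

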